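# Start the dry-block heater

## Task

The tubes are loaded in the white dry-block heater. With the closed fingers, push its lid fully shut, then flip the paddle rocker to on (push down its far end, the one with the raised black stroke), then press the square key fully down until it stays down, and last press the round key fully down and let it come back up. Do not press the long narrow bar key (stop), do not open the lid any further, and leave the small things lying round the heater where they are; nothing is to be picked up.

Things in the scene. Friction and masses are not known exactly. Their poses are not given: they have to be found in the camera images.
- heater: White dry-block heater, fixed, 270 (x) x 250 (y) x 75 mm high without lid. Origin: centre of its underside; x points away from the robot, y left, z up. In front (x -135 to -41 mm) a control deck, top at z 51 mm, with four controls side by side at x -90, y 84, 28, -28 and -84 mm, all with the heater's yaw; which is where differs between starts. Behind it the well with the lid.
- lid_hinge (a point): Middle of the lid's hinge line, at x 120, y 0, z 75.5 mm in the heater's frame, along the heater's y. The lid is a flat grey-framed plate with a solid clear window, 155 mm long from the hinge line toward the robot, 236 mm wide, 12 mm thick; its underside passes through the hinge line.
- lid_press (a point): Point on the lid's upper face, on its middle line, 110 mm from the hinge line; moves with the lid. With the lid shut it is at x 10, y 0, z 87.5 mm in the heater's frame.
- lid (a joint): Lid angle in rad: 0 shut, grows as it opens (up and away from the robot). It starts at 0.35 to 0.6 (free front edge up to 175 mm above the worktop). A stiff hinge (0.22 N m of friction): it stays where it is left, and 1 to 3 N down on its front half shuts it.
- rocker (a joint): Paddle rocker, rad: -0.2 off (near end down), +0.2 on (far end, marked with a raised black stroke, down). White paddle 64 mm long (along the heater's x), 26 mm wide, pivoted at its middle. It stays where it is left; 1.5 N at the push point tips it (more force near the pivot).
- rocker_on_end (a point): Point on the rocker's upper face, on the far half, 22 mm beyond the pivot: where to push down. About 75 mm above the worktop when off, 67 mm when on.
- square_key (a joint): Travel of the square key, m: 0 up, 0.007 fully down. It latches: it has no return spring and stays where it is pushed. About 3 N moves it.
- square_key_top (a point): Centre of the top face of the square key, a white cap 30 x 30 mm that stands 14 mm proud of its black collar; top about 70 mm above the worktop when up.
- round_key (a joint): Travel of the round key, m: 0 up, 0.007 fully down. Sprung: 1 N to start, 4.5 N fully down, and it comes back up when let go.
- round_key_top (a point): Centre of the top face of the round key, a white cap of 30 mm diameter that stands 14 mm proud of its black collar; top about 70 mm above the worktop when up.
- bar_key (a joint): Travel of the long narrow bar key (stop), m: 0 up, 0.007 fully down, sprung like the round key. Not to be pressed.
- bar_key_top (a point): Centre of the top face of the bar key, a white cap 46 mm long (along the heater's x) and 12 mm wide, 14 mm proud of its collar; top about 70 mm above the worktop.
- petri_dish: Round petri dish, 90 mm diameter, 15 mm high, lying to the left of the heater; origin at its underside centre. To be left alone.
- timer: White bench timer, 58 x 72 x 21 mm, to the right of the heater; origin at its underside centre. To be left alone.
- marker: Marker pen, 130 mm long, 14 mm thick, lying in front of the heater; origin at its underside centre. To be left alone.
- microtube: Small plastic tube, 39 mm long, 13 mm thick, lying in front of the heater; origin at its underside centre. To be left alone.
- tape_roll: Roll of tape, 77 mm diameter, 19 mm high, lying to the left; origin at its underside centre. To be left alone.

How it is judged:
By the outcome, as a careful person would: the job done as asked, in the order asked, and still so for the second after the job is handed in, with the robot touching nothing.
It also fails if it takes over 43 s, if anything falls off the work surface, if the arm or the gripper's body presses on something with over 40 N, if the wrist force passes 120 N, or if a joint passes its speed limit or range.

## Robot

A 6-joint arm with a two-finger parallel gripper is mounted at the origin on a cart in front of the work surface, level with it; the furniture and walls round the work are solid. World frame = base frame: x ahead of the robot, y to its left, z up, the work surface at z = 0. Lengths are in m, angles in rad, forces in N, time in s.
With the tool pointing down it reaches from about 0.375 to 0.9 m from the base axis. Payload 3.1 kg.
Tool frame: the origin (TCP) lies midway between the tips of the shut fingers; the grasp point (between the pads) lies 19 mm behind it; z points along the fingers, y is the line along which they close (so a half turn about z gives the same grasp; the last joint's range is limited). The gripper opens to 87 mm and grips with 3 to 60 N. Pads are 19 mm wide; open, the fingers measure 117 mm over their backs; the gripper's body (75 mm by 190 mm) begins 51 mm behind the grasp point.
Start: joints at [-1.49, 0.527, 1.433, -0, 1.181, -0.178], TCP at [0.161, -0.604, 0.223] pointing down, gripper open.
Joint ranges: [-3.08, 3.08], [-0.75, 2.2], [0.22, 2.44], [-1.43, 4.57], [0, 2.65], [-2.85, 2.85]. Speed limits (rad/s): [2.79, 2.79, 3.14, 3.14, 3.14, 3.14].

## Interface

Orientations are given as a unit quaternion [x, y, z, w].
In Python, from rig import get_obs, cams, job gives the robot as it stands.
- The arm moves only by the tool servo_tool, never from a script. Its argument "moves" is text: rows parted by semicolons, each of 5 numbers parted by spaces: the shift along the tool's x, y, z in m, then the turn about the tool's z in degrees, then the finger opening in m, from 0 to 0.087. In form: dx dy dz spin claw; .... A call has 1 to 10 rows; each row is the pose to reach, as a shift and turn from the pose commanded when the call began, along the tool's axes at that moment; what a row does not reach only later rows make up. A row lasts 1/12 s, in which the tool goes at most 41.7 mm and 7.16 degrees, less where a joint would pass 70% of its speed; a pose out of reach is approached as far as the arm can. A call with a gripper value outside its range is refused whole. The fingers move at their own pace and stop on an object; "grip_force" is the grip in N (left out, the last holds). Time passes only in rows, so rows that repeat a pose let the fingers close. It gives the time, the measured TCP pose, the force, the opening and the grip force at its end, in the units of the state.
- get_obs(): the state, without advancing time (a new reading comes with each control period).
- cams.camera(name): name is "side" or "top" or "wrist"; returns the picture (384x512x3 uint8, blue, green, red); there is no depth.
- cams.camera_model(name): a dict with "fx", "fy", "cx", "cy" (pixels), "dist" ([k1, k2, p1, p2, k3] as OpenCV has them; the pictures are not rectified), "R" (3x3) and "t" (3): a world point X has camera coordinates R X + t. Camera axes: x right, y down, z forward; pixel columns grow to the right and rows downward; lengths in m; the calibration is good to about 2 mm. A picture is of the moment at which its call begins: read the wrist's pose just before it. camera_model takes no time and is no camera call; for the wrist camera it gives the pose at the moment of the call.
- job.hand_in(): hands the job in; it is judged then, once.
The state is a dict: "time": time; "q": joint angles; "joint_velocities": joint speeds; "joint_torque": joint torques, N m; "position": TCP position; "tool_rot": TCP orientation; "ft_force": force on the tool from outside, world axes, zero at the start; "moment": the same for the moment, N m; "grip_width": finger opening in m; "grip_force": force on a finger pad.
Only numpy, scipy, OpenCV 4.12 (cv2) and the standard library are available. Lean on these libraries where they do the work, as an engineer would, in place of code of your own. Each camera call takes 0.05 s, during which the arm holds its last target. There are 200 camera calls.

## Working session

There is one attempt and no reset: what is moved stays moved. The work goes in short steps, Python scripts to look and compute and a tool call to move; the robot and the scene stay as the last step left them, time stands still between calls to the robot, and variables do not carry over. Pictures are saved under pics/ and viewed, at most 10 in all, crops included, and the job is handed in when it is done.

Besides the shell and the picture viewer there is one more tool, called as name(argument=value, ...) on one line, values as JSON. servo_tool: Moves the arm, as the interface text tells. Its arguments: {"type":"object","properties":{"moves":{"type":"string"},"grip_force":{"type":"number"}},"required":["moves"]}

```bash
mkdir -p pics; python3 - <<'E'
from rig import get_obs,cams,job
import cv2,numpy as np
o=get_obs();print(o)
for n in("top","side"):
    im=cams.camera(n);cv2.imwrite(f"pics/{n}0.png",im)
    m=cams.camera_model(n);print(n,m)
E
```

```text
{'time': 0.0, 'q': array([-1.48951926e+00,  5.28472758e-01,  1.43386807e+00, -5.11796456e-05,
        1.18139047e+00, -1.78548522e-01]), 'joint_velocities': array([-1.07663503e-03, -9.28625006e-04, -6.98882195e-04, -7.41865327e-05,
       -4.27461291e-04,  1.98385596e-03]), 'joint_torque': array([-2.77496301e-04, -4.40042818e+01, -1.76595801e+01,  6.34020218e-02,
        5.83493756e-02, -1.58813668e-04]), 'position': array([ 0.16049589, -0.60330048,  0.22157847]), 'tool_rot': array([ 9.91571365e-01,  1.29557258e-01,  2.83509632e-05, -1.06920519e-03]), 'ft_force': array([-0.73514253, -0.43931776,  0.25512657]), 'moment': array([-0.02848715,  0.03273611, -0.0285168 ]), 'grip_force': 0.0, 'grip_width': 0.0867984912872006}
top {'fx': 374.92572727759233, 'fy': 374.92572727759233, 'cx': 260.56367335870857, 'cy': 191.71696063595562, 'dist': array([-0.08703808,  0.        ,  0.        ,  0.        ,  0.        ]), 'R': array([[ 2.79825851e-03, -9.99995496e-01,  1.08524677e-03],
       [-9.93407907e-01, -2.90419040e-03, -1.14596231e-01],
       [ 1.14598866e-01, -7.57422840e-04, -9.93411559e-01]]), 't': array([0.0773322 , 0.52905992, 0.95268378])}
side {'fx': 397.59298643731216, 'fy': 397.59298643731216, 'cx': 251.59687278483537, 'cy': 192.22171716808683, 'dist': array([-0.0049104,  0.       ,  0.       ,  0.       ,  0.       ]), 'R': array([[-0.9036499 , -0.42819612, -0.00805825],
       [-0.18702345,  0.41147476, -0.89202621],
       [ 0.38527793, -0.80457231, -0.45191184]]), 't': array([0.53027285, 0.16498355, 0.96101929])}
```

View pics/top0.png

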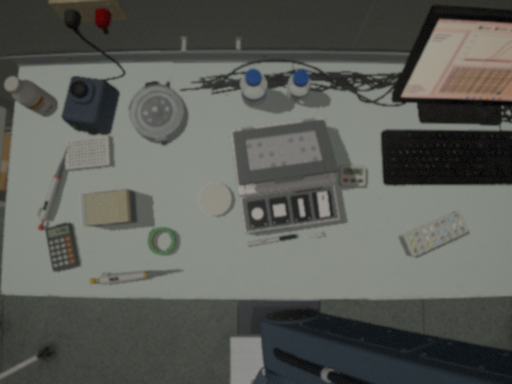

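View pics/side0.png

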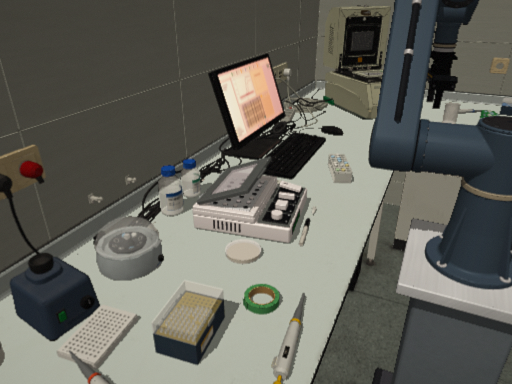

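The top view shows the heater at about (290,180). The controls from left to right are round (258,213), square (280,209), bar (302,207) and rocker (323,204). I'll enlarge it and measure.

```bash
cat > h.py <<'E'
from rig import get_obs,cams,job
import cv2,numpy as np
from scipy.spatial.transform import Rotation as Ro
def ray(m,uv):
    K=np.array([[m['fx'],0,m['cx']],[0,m['fy'],m['cy']],[0,0,1]])
    p=cv2.undistortPoints(np.array([[uv]],float),K,np.array(m['dist']))[0,0]
    R=np.array(m['R']);return -R.T@m['t'],R.T@np.array([p[0],p[1],1])
def onz(m,uv,z):
    c,d=ray(m,uv);return c+d*(z-c[2])/d[2]
def proj(m,X):
    K=np.array([[m['fx'],0,m['cx']],[0,m['fy'],m['cy']],[0,0,1]])
    return cv2.projectPoints(np.array(X,float).reshape(-1,3),cv2.Rodrigues(np.array(m['R']))[0],np.array(m['t']),K,np.array(m['dist']))[0][:,0]
E
python3 - <<'E'
from h import *
im=cv2.imread("pics/top0.png");m=cams.camera_model("top")
x0,y0=228,112
c=cv2.resize(im[y0:252,x0:372],None,fx=5,fy=4.2,interpolation=cv2.INTER_CUBIC)
c=cv2.resize(im[y0:252,x0:372],None,fx=4.2,fy=4.2,interpolation=cv2.INTER_CUBIC)
cv2.imwrite("pics/topc.png",c)
hsv=cv2.cvtColor(im,cv2.COLOR_BGR2GRAY)
sub=hsv[185:235,240:345]
n,l,s,ce=cv2.connectedComponentsWithStats((sub>150).astype(np.uint8))
for i in range(1,n):
    if s[i,4]>20:
        uv=ce[i]+[240,185];print(uv,s[i],onz(m,uv,.07))
E
```

```text
[323.07843137 206.78431373] [80 16  7 14 51] [ 0.48664088 -0.07819782  0.07      ]
[278.80327869 209.98360656] [35 21  9  9 61] [0.47837953 0.03309856 0.07      ]
[256.78723404 213.29787234] [13 25  8  8 47] [0.46993367 0.08816362 0.07      ]
```

View pics/topc.png

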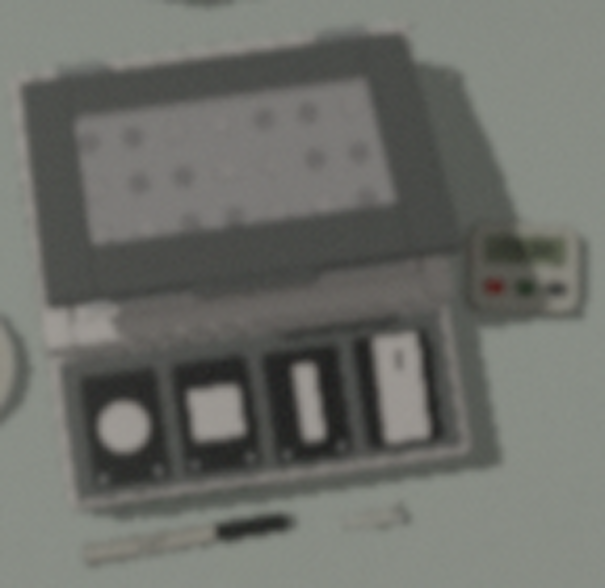

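Round, square, bar and rocker are confirmed left to right, with the lid open behind them. The yaw is about 8.7° from the round and square keys, and the measured pitch of 55.7 mm agrees with the nominal 56. I'll move above the deck with the fingers closed, then check with the wrist camera.

servo_tool(moves="0.04 -0.04 -0.03 6 0;0.08 -0.08 -0.03 6 0;0.11 -0.12 -0.03 6 0;0.14 -0.15 -0.03 6 0;0.17 -0.18 -0.03 6 0;0.20 -0.21 -0.03 6 0;0.23 -0.24 -0.03 6 0;0.26 -0.27 -0.03 6 0;0.29 -0.30 -0.03 6 0;0.31 -0.33 -0.03 6 0")

```text
time: 0.93
position: [0.3584, -0.2416, 0.2525]
tool_rot: [0.997, 0.077, 0.0, 0.0]
ft_force: [1.7, -0.4, 0.8]
grip_width: 0.028
grip_force: 0.0
```

servo_tool(moves="0.02 -0.035 0 0 0;0.04 -0.07 0 0 0;0.06 -0.105 0 0 0;0.08 -0.14 0 0 0;0.1 -0.175 0 0 0;0.118 -0.209 0 0 0;0.118 -0.209 0 0 0;0.118 -0.209 0 0 0;0.118 -0.209 0 0 0")

```text
time: 1.68
position: [0.4416, -0.0184, 0.2523]
tool_rot: [0.997, 0.078, -0.0, 0.0]
ft_force: [0.9, -0.2, 0.2]
grip_width: 0.0006
grip_force: 0.0
```

```bash
python3 - <<'E'
from h import *
m=cams.camera_model("wrist");im=cams.camera("wrist");cv2.imwrite("pics/w0.png",im)
import json;json.dump({k:np.array(v).tolist() for k,v in m.items()},open("w0.json","w"))
print(get_obs()['position'],get_obs()['ft_force'],-np.array(m['R']).T@m['t'])
h=np.array([.988,.152]);y=np.array([-.152,.988]);r=np.array([.470,.088])
for n,dy in(("round",0),("sq",56),("bar",112),("rock",168)):
    p=r-y*dy/1000;print(n,p,proj(m,[p[0],p[1],.07])[0])
E
```

```text
[ 0.4415768  -0.01913738  0.25231894] [ 0.53374299 -0.66053795 -0.53341862] [ 0.50764713 -0.00865072  0.41513243]
round [0.47  0.088] [153.35402807 128.55172992]
sq [0.478512 0.032672] [207.21705811 128.33970926]
bar [ 0.487024 -0.022656] [261.69626183 128.4189023 ]
rock [ 0.495536 -0.077984] [316.01727574 128.78669169]
```

View pics/w0.png

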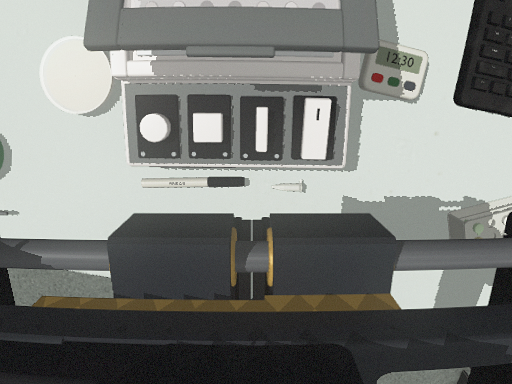

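The wrist view shows round at (154,127), square (208,127), bar (262,129) and rocker (316,128). All are within 1.5 px of the positions predicted from the top camera, so the estimate holds. Next I'll move over the lid press point.

servo_tool(moves="0.035 -0.004 0 0 0;0.07 -0.008 0 0 0;0.105 -0.012 0 0 0;0.144 -0.017 0 0 0;0.144 -0.017 0.02 0 0;0.144 -0.017 0.04 0 0;0.144 -0.017 0.06 0 0;0.144 -0.017 0.06 0 0;0.144 -0.017 0.06 0 0")

```text
time: 2.48
position: [0.5807, 0.0187, 0.1915]
tool_rot: [0.997, 0.076, -0.002, -0.0]
ft_force: [0.8, -1.0, 0.1]
grip_width: 0.0003
grip_force: 0.0
```

Good. I'll descend in steps, to 0.092 first.

servo_tool(moves="0 0 0.01 0 0;0 0 0.02 0 0;0 0 0.03 0 0;0 0 0.04 0 0;0 0 0.05 0 0;0 0 0.06 0 0;0 0 0.07 0 0;0 0 0.08 0 0;0 0 0.09 0 0;0 0 0.098 0 0")

```text
time: 3.32
position: [0.5811, 0.0207, 0.0932]
tool_rot: [0.997, 0.078, -0.001, -0.0]
ft_force: [-1.4, 0.3, 0.5]
grip_width: 0.0004
grip_force: 0.4
```

servo_tool(moves="0 0 0.002 0 0;0 0 0.004 0 0;0 0 0.005 0 0;0 0 0.006 0 0;0 0 0.006 0 0;0 0 0.006 0 0")

```text
time: 3.82
position: [0.582, 0.0205, 0.0889]
tool_rot: [0.997, 0.077, 0.001, 0.0]
ft_force: [-0.1, -0.3, -0.6]
grip_width: 0.0003
grip_force: 0.0
```

servo_tool(moves="0 0 0.001 0 0;0 0 0.002 0 0;0 0 0.003 0 0;0 0 0.004 0 0;0 0 0.004 0 0;0 0 0.004 0 0")

```text
time: 4.32
position: [0.5821, 0.0205, 0.0877]
tool_rot: [0.997, 0.078, 0.001, 0.0]
ft_force: [-4.8, -0.2, 17.8]
grip_width: 0.0007
grip_force: 9.1
```

```bash
python3 - <<'E'
from h import *
o=get_obs();print(o['position'],o['ft_force'])
im=cams.camera("side");cv2.imwrite("pics/s1.png",cv2.resize(im[130:260,170:330],None,fx=4,fy=4,interpolation=cv2.INTER_CUBIC))
E
```

```text
[0.58214032 0.0205008  0.08773871] [-4.79937521 -0.2153565  17.84857778]
```

View pics/s1.png

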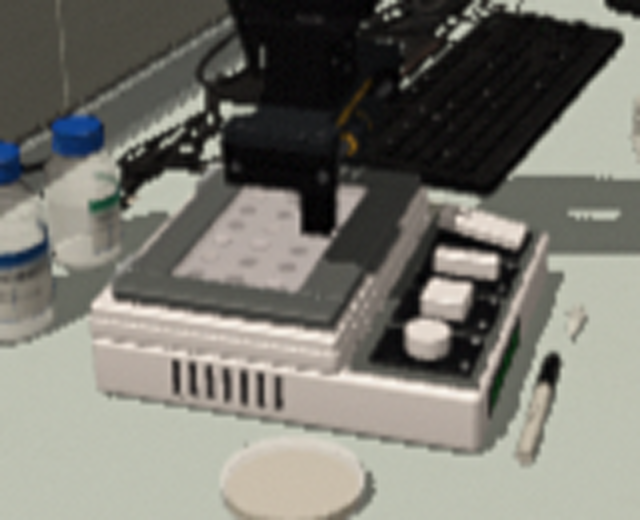

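The side view shows the lid flat on the heater, and contact is hard at z 0.0877 with 18 N. Next is the rocker's far end.

servo_tool(moves="0 0 -0.02 0 0;0 0 -0.04 0 0;-0.02 0.02 -0.045 0 0;-0.04 0.042 -0.045 0 0;-0.06 0.063 -0.045 0 0;-0.079 0.084 -0.045 0 0;-0.079 0.084 -0.045 0 0;-0.079 0.084 -0.045 0 0;-0.079 0.084 -0.04 0 0")

```text
time: 5.12
position: [0.5178, -0.0748, 0.1253]
tool_rot: [0.997, 0.077, 0.001, 0.0]
ft_force: [-0.3, -0.4, 0.0]
grip_width: 0.0005
grip_force: 0.0
```

servo_tool(moves="0 0 0.015 0 0;0 0 0.03 0 0;0 0 0.04 0 0;0 0 0.045 0 0;0 0 0.05 0 0;0 0 0.053 0 0;0 0 0.056 0 0;0 0 0.058 0 0;0 0 0.058 0 0")

```text
time: 5.87
position: [0.5185, -0.0744, 0.0683]
tool_rot: [0.997, 0.077, 0.002, 0.0]
ft_force: [2.3, 3.9, 10.9]
grip_width: 0.0009
grip_force: 4.9
```

servo_tool(moves="0 0 0.001 0 0;0 0 0.002 0 0;0 0 0.003 0 0;0 0 0.003 0 0;0 0 0.003 0 0")

```text
time: 6.28
position: [0.5186, -0.0744, 0.0677]
tool_rot: [0.997, 0.077, 0.003, 0.001]
ft_force: [-1.0, 5.1, 28.0]
grip_width: 0.0005
grip_force: 13.7
```

The rocker hit a hard stop at z 0.0677, which is the "on" height. Next is the square key, passing high over the bar key.

servo_tool(moves="0 0 -0.02 0 0;0 0 -0.04 0 0;0 0 -0.05 0 0;-0.008 -0.035 -0.05 0 0;-0.016 -0.07 -0.05 0 0;-0.023 -0.112 -0.05 0 0;-0.023 -0.112 -0.05 0 0;-0.023 -0.112 -0.05 0 0;-0.023 -0.112 -0.05 0 0")

```text
time: 7.03
position: [0.4769, 0.0324, 0.1136]
tool_rot: [0.997, 0.078, 0.0, 0.0]
ft_force: [0.0, -0.3, -1.1]
grip_width: 0.0007
grip_force: 0.0
```

```bash
python3 - <<'E'
from h import *
o=get_obs();print(o['position'],o['ft_force'])
a=cams.camera("wrist");b=cams.camera("top")[185:255,230:350]
b=cv2.resize(b,None,fx=4.26667,fy=4.26667,interpolation=cv2.INTER_CUBIC)[:210,:512]
cv2.imwrite("pics/w2.png",np.vstack([a[:340],b]))
E
```

```text
[0.47693409 0.03242372 0.11356647] [ 0.03278598 -0.26132303 -1.11115587]
```

View pics/w2.png

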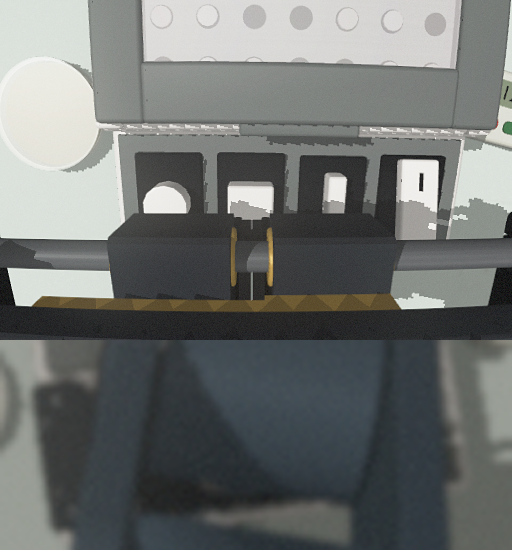

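The wrist view shows the lid shut and the square key centred at column 250, in line with the fingers at 251. I'll press it.

servo_tool(moves="0 0 0.015 0 0;0 0 0.03 0 0;0 0 0.038 0 0;0 0 0.042 0 0;0 0 0.045 0 0;0 0 0.047 0 0;0 0 0.049 0 0;0 0 0.051 0 0;0 0 0.051 0 0")

```text
time: 7.88
position: [0.4768, 0.0321, 0.0634]
tool_rot: [0.997, 0.078, 0.0, 0.0]
ft_force: [-2.1, -2.0, 7.1]
grip_width: -0.0001
grip_force: 3.4
```

servo_tool(moves="0 0 0.001 0 0;0 0 0.002 0 0;0 0 0.003 0 0;0 0 0.003 0 0;0 0 0.003 0 0")

```text
time: 8.3
position: [0.4769, 0.0321, 0.0631]
tool_rot: [0.997, 0.078, 0.001, 0.001]
ft_force: [-6.1, -3.1, 32.3]
grip_width: 0.0004
grip_force: 16.1
```

The square key bottomed out (hard stop at z 0.063). Next is the round key.

servo_tool(moves="0 0 -0.02 0 0;0 0 -0.035 0 0;0 0 -0.045 0 0;0.001 -0.028 -0.045 0 0;0.002 -0.056 -0.045 0 0;0.002 -0.056 -0.045 0 0;0.002 -0.056 -0.045 0 0")

```text
time: 8.88
position: [0.4697, 0.0894, 0.1048]
tool_rot: [0.997, 0.079, 0.001, -0.0]
ft_force: [0.3, -0.2, 0.3]
grip_width: 0.0001
grip_force: 0.0
```

servo_tool(moves="0 0 0.015 0 0;0 0 0.027 0 0;0 0 0.033 0 0;0 0 0.036 0 0;0 0 0.038 0 0;0 0 0.04 0 0;0 0 0.042 0 0;0 0 0.042 0 0")

```text
time: 9.55
position: [0.4698, 0.0876, 0.0633]
tool_rot: [0.997, 0.078, 0.0, 0.0]
ft_force: [-2.5, -3.6, 6.9]
grip_width: 0.0005
grip_force: 3.4
```

servo_tool(moves="0 0 0.001 0 0;0 0 0.002 0 0;0 0 0.003 0 0;0 0 0.003 0 0;0 0 0.003 0 0")

```text
time: 9.97
position: [0.4698, 0.0876, 0.0628]
tool_rot: [0.997, 0.078, 0.001, 0.001]
ft_force: [-6.3, -3.4, 28.9]
grip_width: 0.0002
grip_force: 14.9
```

The round key bottomed out too. I'll lift clear and check.

servo_tool(moves="0 0 -0.02 0 0;0 0 -0.05 0 0;0 0 -0.085 0 0;0 0 -0.12 0 0;0 0.03 -0.155 0 0;0 0.06 -0.19 0 0;-0.02 0.06 -0.19 0 0;-0.03 0.06 -0.19 0 0;-0.03 0.06 -0.19 0 0;-0.03 0.06 -0.19 0 0")

```text
time: 10.8
position: [0.4481, 0.0249, 0.2486]
tool_rot: [0.997, 0.077, -0.001, -0.001]
ft_force: [0.1, 0.4, -0.6]
grip_width: 0.0003
grip_force: 0.0
```

```bash
python3 - <<'E'
from h import *
o=get_obs();print(o['position'],o['ft_force'])
a=cams.camera("wrist")[:220,60:460];b=cams.camera("side")[150:250,210:330]
b=cv2.resize(b,(400*2//1,int(100*800/120)),interpolation=cv2.INTER_CUBIC)
b=cv2.resize(b,(384,320));a=cv2.resize(a,(384*3//2,220*576//400))
b=cv2.copyMakeBorder(b,0,0,0,192,cv2.BORDER_CONSTANT)
cv2.imwrite("pics/w3.png",np.vstack([a,b])[:600])
E
```

```text
[0.44807316 0.02491329 0.24864399] [ 0.05348838  0.43746094 -0.59320518]
```

View pics/w3.png

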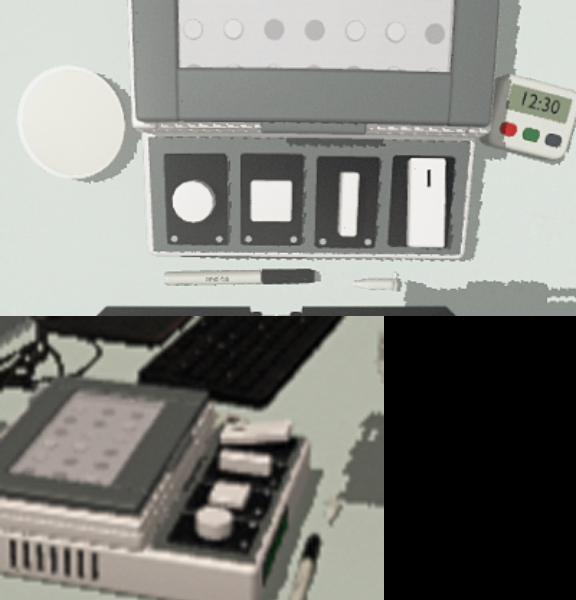

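The wrist view (top) shows the lid flat shut and the small items where they were. The side view (bottom) shows the rocker's near end raised (about (290,432)), so it is on. The square key is low (230,493), and the round key is up again (213,520). I'm handing in.

```bash
python3 -c "
from rig import job
print(job.hand_in())"
```

```text
the job is handed in; nothing more can be done
None
```

I did the four steps in the order asked and handed the job in at about 11 s: lid shut, rocker on, square key latched down, round key pressed and back up; the bar key and the small items were not touched, and the hand-in returned no verdict.

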